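Lock a fixture plate onto the anti-lift peg

ROBOT

A 6-joint arm with a two-finger parallel gripper is mounted at the origin on the work surface. World frame = base frame: x ahead of the robot, y to its left, z up, the work surface at z = 0. Lengths are in m, angles in rad, forces in N, time in s.
With the tool pointing down it reaches from about 0.3 to 0.85 m from the base axis. Payload 4.2 kg.
Tool frame: the origin (TCP) lies midway between the tips of the shut fingers; the grasp point (between the pads) lies 19 mm behind it; z points along the fingers, y is the line along which they close (so a half turn about z gives the same grasp; the last joint's range is limited). The gripper opens to 91 mm and grips with 3 to 60 N. Pads are 32 mm wide; open, the fingers measure 118 mm over their backs; the gripper's body (76 mm by 178 mm) begins 60 mm behind the grasp point.
Start: joints at [-0.02, 0.32, 1.565, -0, 1.257, -0.02], TCP at [0.575, 0, 0.214] pointing down, gripper open.
Joint ranges: [-3.11, 3.11], [-0.84, 2.01], [0.21, 2.61], [-1.34, 4.49], [0.05, 2.63], [-2.56, 2.56]. Speed limits (rad/s): [2.57, 2.57, 3.14, 3.14, 3.14, 3.14].

INTERFACE

Orientations are given as [roll, pitch, yaw] about the fixed x, y, z axes, in that order (R = Rz(yaw) Ry(pitch) Rx(roll)).
In Python, from workcell import readout, cams, workorder gives the robot as it stands.
- The arm moves only by the tool drive_tool, never from a script. Its argument "commands" is a list of rows, each an object of numbers: "tx", "ty", "tz": the shift along the world's x, y, z in mm; "wx", "wy", "wz": the turn, a rotation vector about the world's x, y, z in rad; "grip": the opening, from 0 (shut) to 1 (fully open). In form: [{"tx": .., "ty": .., "tz": .., "wx": .., "wy": .., "wz": .., "grip": ..}, ...]. A call has 1 to 20 rows; each row is the pose to reach, as a shift and turn from the pose commanded when the call began; what a row does not reach only later rows make up. A row lasts 1/8 s, in which the tool goes at most 62.5 mm and 10.7 degrees, less where a joint would pass 70% of its speed; a pose out of reach is approached as far as the arm can. A call with a gripper value outside its range is refused whole. The fingers move at their own pace and stop on an object; "squeeze" is the grip in N (left out, the last holds). Time passes only in rows, so rows that repeat a pose let the fingers close. It gives the time, the measured TCP pose, the force, the opening and the grip force at its end, in the units of the state.
- readout.get_obs(): the state, without advancing time (a new reading comes with each control period).
- cams.grab_frame(name): name is "scene" or "side" or "wrist"; returns (picture, depth): 400x640x3 uint8, red, green, blue; 400x640 float32, m along the optical axis (not along the pixel's ray), 0 where there is no reading.
- cams.get_calibration(name): a dict with "mtx" (3x3 intrinsics, pixels), "R" (3x3) and "t" (3): a world point X has camera coordinates R X + t; the wrist camera has in their place "hand_eye" (4x4, takes a point from camera to tool coordinates, whose origin is the TCP and whose axes are the flange's). Camera axes: x right, y down, z forward; pixel columns grow to the right and rows downward; lengths in m; the calibration is good to about 2 mm. A picture is of the moment at which its call begins: read the wrist's pose just before it. get_calibration takes no time and is no camera call.
- workorder.job_done(): hands the job in; it is judged then, once.
Trained networks look in the newest picture that a camera, given by its name, has taken for a name from the list of things; names that differ only in an ending like _2 or _b are one class to them, and where a whole thing is asked for, a point or a joint stands for the part that bears it (a point fixed in the world has none). Each returns a list of dicts, best first, with "confidence" (0 to 1); they miss things now and then, are a little off and sometimes report something else, mostly with a low value. They report only what shows in the picture. A call takes as long as a camera call. They do not tell look-alikes from the thing itself.
- cams.spot_in(camera, thing): "uv" ([column, row] in pixels, amid what is visible of it).
- cams.place_of(camera, thing): "uv" ([column, row] in pixels: a listed point, or the origin of a listed thing).
The state is a dict: "clock": time; "qpos": joint angles; "joint_velocities": joint speeds; "joint_efforts": joint torques, N m; "tcp_pos": TCP position; "tcp_rot": TCP orientation; "wrist_force": force on the tool from outside, world axes, zero at the start; "moment": the same for the moment, N m; "finger_gap": finger opening in m; "finger_force": force on a finger pad.
Only numpy, scipy, OpenCV 4.12 (cv2) and the standard library are available. Lean on these libraries where they do the work, as an engineer would, in place of code of your own. Each camera call takes 0.05 s, during which the arm holds its last target. There are 200 camera calls.

TASK

Take the aluminium fixture plate out of the slanted rack and hang it by its eye on the steel peg of the stand, passing it in under the red drop flap so that the flap falls fully shut in front of it. With the eye bar resting on the peg, tug the plate back against the shut flap, firmly (about 10 N) but never hard (well under 25 N), for half a second to feel that it is locked, then let go and leave the plate hanging level and still. Do not shift the chuck, the carton or the screwdriver.

Things in the scene. Friction and masses are not known exactly. Their poses are not given: they have to be found in the camera images.
- plate: Aluminium fixture plate, 8 mm thick (its x), 190 wide (y), 111 high (z, up when hung), 0.27-0.47 kg, symmetric. Flat top edge at z 31 mm with a middle notch 30 wide, 21 deep; below it the eye bar z 0 to 10; below that the eye, a window 30 x 30 mm, z -30 to 0; solid down to z -80. Origin: middle of the bar's underside, mid thickness. It starts leaning in the rack.
- grip_left (a point): Centre of the plate's blue patch at its y +78 mm, z +16 mm (15 mm below the top edge): a place to grip across the 8 mm thickness with the fingers pointing along the plate's -z. Axes as the plate's.
- grip_right (a point): The same blue patch at the plate's other end, y -78 mm, z +16 mm. Axes as the plate's.
- rack: Fixed rack: dark base 150 x 130 x 12 mm with a grey slot 11 mm wide inside, 100 mm long in y, walls 40 mm (robot side) and 30 mm high. Origin: base's underside, centre; z up. The slot leans 30 degrees to the rack's -x (roughly the robot) and holds the plate's lower middle; pull the plate out along its own +z, 40 mm or more. The plate's ends overhang the slot by 45 mm, free all round.
- stand: Fixed stand: blue base 150 x 130 x 20 mm, aluminium column 70 mm wide, 182 mm high, with a round level steel peg pointing along the stand's -x (roughly to the robot) 150 mm above the bench. Origin: bench level, 30 mm to +x of the peg's root; axes as peg_root's.
- peg_root (a point): On the peg's axis where it leaves the bracket. x into the stand, y across, z up; the peg, 12 mm in diameter, runs from here 85 mm along -x. Hung, the plate has its x parallel to this x, either way round, and its origin at z +6 mm, y near 0, x -62 to -20 mm. The plate's origin must be 12 mm or so above the peg's axis to move in freely over it.
- flap (a joint): Red drop flap over the peg, 0 rad = shut, grows as its front swings up, stop at 0.8. Turns freely, 0.16 kg, falls shut by itself. Shut, in the peg_root frame: pivot along y at x -10, z +4 mm; arm 14 mm wide at z 41 to 45, x -74 to -4, over cheeks at x -16 to -4. Pushing level on the tooth does not open it; shut, it holds rigidly against a pull from inside and does not swing up.
- lip (a point): Middle of the front lower edge of the flap's lip: a flat red plate 64 mm wide in y, 4 mm thick; shut it spans x -112 to -66 and z 23 to 27 mm in the peg_root frame, so it juts 27 mm beyond the peg's end. The plate's top edge, brought below the lip in front of the peg's end and raised, lifts the flap and can then slide in under the lip over the peg.
- tooth (a point): Lower back edge of the flap's blunt tooth, 14 mm wide, 8 mm thick: shut at x -74 to -66 mm, from the arm down to z 9 mm in the peg_root frame. While the lip rides on the plate's top edge the tooth passes through the plate's notch over the eye bar. When the plate's middle has come to x -38 mm the flap has slid off it and drops shut in front of it.
- chuck: Bystander: loose rotary chuck unit, aluminium block with a brass chuck, about 100 x 90 x 70 mm, 1.1 kg. Origin: centre of its underside. Leave it where it is.
- driver: Bystander: loose screwdriver with an orange handle, 160 mm long, lying on the bench. Leave it where it is.
- carton: Bystander: loose cardboard carton 90 x 60 x 45 mm, 0.25 kg. Origin: centre of its underside. Leave it where it is.
Not all that is in view belongs to the job. Several things have the shape of the plate; the one meant has the colours described above.

How it is judged:
On the way, in this order (a step that is already met when the one before it is completed fails the run):
1. the plate is out of the rack (distance of plate from where it was at the start of the episode above 0.09 m and contact force between plate and rack below 0.05 N), for 0.2 s.
2. the plate's eye is over the peg behind the flap's tooth and the flap has fallen shut (x of plate in the frame of peg_root between -0.068 and -0.008 m and y of plate in the frame of peg_root between -0.014 and 0.014 m and z of plate in the frame of peg_root between 0.002 and 0.026 m and value of joint flap below 0.03 rad), for 0.2 s.
3. the plate, its eye bar down on the peg, is pulled back against the shut flap with more than 5 N for 0.3 s (x of plate in the frame of peg_root between -0.068 and -0.008 m and y of plate in the frame of peg_root between -0.014 and 0.014 m and z of plate in the frame of peg_root between 0.002 and 0.011 m and value of joint flap below 0.03 rad and contact force between plate and flap above 5 N), for 0.3 s.
At the end, for the whole second after the job is handed in: The plate hangs by its eye on the peg: its origin 3 to 10 mm above the peg's axis, 10 to 66 mm in front of the peg's root, within 14 mm sideways; its z within 0.14 rad of vertical; the flap shut in front of it (below 0.03 rad); the plate still (below 30 mm/s and 0.3 rad/s) (x of plate in the frame of peg_root between -0.066 and -0.01 m and y of plate in the frame of peg_root between -0.014 and 0.014 m and z of plate in the frame of peg_root between 0.003 and 0.01 m and value of joint flap below 0.03 rad and angle between plate's own z axis and vertical below 0.14 rad and linear speed of plate below 0.03 m/s and angular speed of plate below 0.3 rad/s); the robot touches nothing.
It fails at once if the plate is forced against the stand or its flap with more than 25 N (contact force between plate and stand above 25 N).
It fails at once if the chuck is moved by more than 20 mm (distance of chuck from where it was at the start of the episode above 0.02 m).
It fails at once if the driver is moved by more than 20 mm (distance of driver from where it was at the start of the episode above 0.02 m).
It fails at once if the carton is moved by more than 20 mm (distance of carton from where it was at the start of the episode above 0.02 m).
It also fails if it takes over 72 s, if anything falls off the work surface, if the arm or the gripper's body presses on something with over 40 N, if the wrist force passes 120 N, or if a joint passes its speed limit or range.

## Working session

There is one attempt and no reset: what is moved stays moved. The work goes in short steps, Python scripts to look and compute and a tool call to move; the robot and the scene stay as the last step left them, time stands still between calls to the robot, and variables do not carry over. Pictures are saved under pics/ and viewed, at most 10 in all, crops included, and the job is handed in when it is done.

Besides the shell and the picture viewer there is one more tool, called as name(argument=value, ...) on one line, values as JSON. drive_tool: Moves the arm, as the interface text tells. Its arguments: {"type":"object","properties":{"commands":{"type":"array"},"squeeze":{"type":"number"}},"required":["commands"]}

```bash
mkdir -p pics; ls
cat > h.py <<'E'
import numpy as np,cv2
from workcell import readout,cams,workorder
def grab(n):
    o=readout.get_obs(); p,d=cams.grab_frame(n); c=cams.get_calibration(n); return o,p,d,c
def save(p,f): cv2.imwrite(f,cv2.cvtColor(p,cv2.COLOR_RGB2BGR))
def rays(c,uv,depth):
    K=np.array(c["mtx"]);uv=np.atleast_2d(uv).astype(float);X=np.c_[uv,np.ones(len(uv))]@np.linalg.inv(K).T*np.atleast_1d(depth)[:,None]
    return X
def world(c,uv,depth): # fixed cams
    return (rays(c,uv,depth)-np.array(c["t"]))@np.array(c["R"])
def med(d,uv,r=2):
    u,v=np.round(uv).astype(int);w=d[max(v-r,0):v+r+1,max(u-r,0):u+r+1];w=w[w>0];return np.median(w) if len(w) else np.nan
E
python3 - <<'E'
from h import *
np.set_printoptions(precision=3,suppress=True)
print(readout.get_obs())
for n in("scene","side"):
    o,p,d,c=grab(n);save(p,f"pics/{n}0.png");print(n,c)
    for t in("plate","grip_left","grip_right","rack","stand","peg_root","lip","tooth","chuck","driver","carton"):
        for r in cams.place_of(n,t)[:3]:
            m=med(d,r["uv"]);print(t,np.array(r["uv"]),round(r["confidence"],2),world(c,r["uv"],m)[0])
E
```

```text
pics
{'clock': 0.0, 'qpos': array([-0.02 ,  0.32 ,  1.566,  0.   ,  1.257, -0.02 ]), 'joint_velocities': array([ 0.001, -0.002, -0.002, -0.001, -0.001,  0.001]), 'joint_efforts': array([ -0.001, -41.247, -23.197,   0.073,   0.046,  -0.   ]), 'tcp_pos': array([0.575, 0.   , 0.213]), 'tcp_rot': array([-3.14 , -0.   ,  1.571]), 'wrist_force': array([-0.365, -0.33 ,  0.11 ]), 'moment': array([ 0.014,  0.006, -0.014]), 'finger_force': 0.0, 'finger_gap': 0.09152056683796088}
scene {'mtx': array([[408.047,   0.   , 321.595],
       [  0.   , 408.047, 203.246],
       [  0.   ,   0.   ,   1.   ]]), 'R': array([[-0.361,  0.933,  0.004],
       [ 0.496,  0.195, -0.846],
       [-0.79 , -0.303, -0.533]]), 't': array([ 0.307, -0.135,  1.72 ])}
plate [233.8 188.3] 0.92 [ 0.381 -0.547  0.006]
plate [286.6 212.5] 0.82 [ 0.457 -0.285  0.004]
plate [304.5 204.1] 0.56 [ 0.388 -0.246  0.007]
grip_left [287.4 210. ] 0.92 [ 0.585 -0.217  0.108]
grip_left [235.1 183.2] 0.85 [ 0.347 -0.561  0.007]
grip_left [304.5 213.8] 0.63 [ 0.598 -0.153  0.117]
grip_right [269.2 194.9] 0.85 [ 0.559 -0.292  0.132]
grip_
[... 836 characters left out ...]
8.9 228.5] 0.48 [0.114 0.145 0.368]
grip_left [463.9 200.4] 0.91 [ 0.325 -0.592  0.002]
grip_left [323.9 189.8] 0.65 [ 0.593 -0.133  0.116]
grip_right [364.2 175.7] 0.64 [ 0.553 -0.287  0.127]
grip_right [384.7 249. ] 0.37 [0.121 0.142 0.304]
rack [338.4 207.3] 0.88 [ 0.593 -0.208  0.01 ]
stand [230.9 260.7] 0.95 [0.604 0.244 0.02 ]
peg_root [230.5 232.3] 0.62 [0.594 0.242 0.132]
lip [246.2 243.1] 0.94 [0.643 0.157 0.016]
tooth [238.5 237.3] 0.74 [0.513 0.27  0.176]
chuck [268.5 207.9] 0.87 [ 0.742 -0.014  0.02 ]
chuck [238.9 238.3] 0.34 [0.508 0.272 0.176]
driver [331.4 260.6] 0.61 [0.408 0.011 0.01 ]
driver [232.4 258.2] 0.45 [0.605 0.236 0.024]
carton [287.8 235.3] 0.6 [0.568 0.048 0.034]
```

View pics/scene0.png

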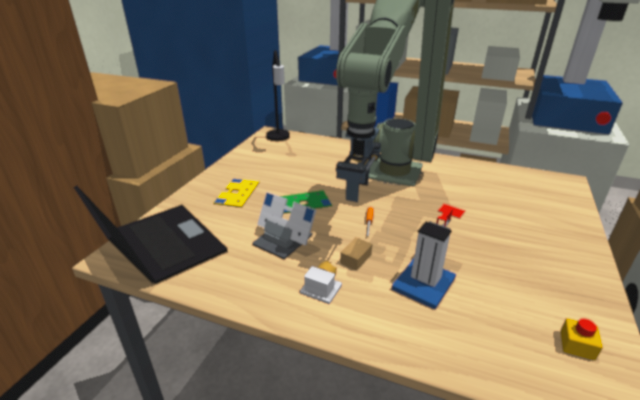

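View pics/side0.png

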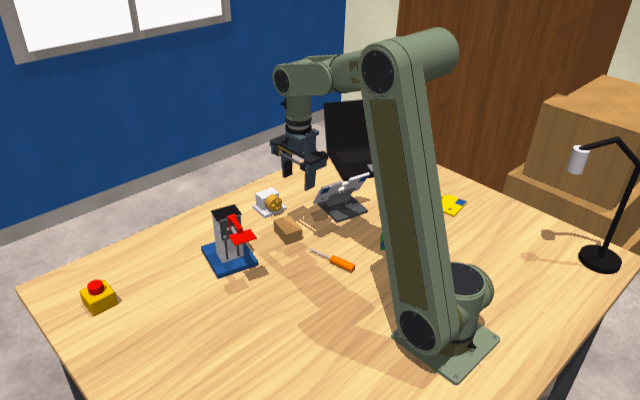

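Run:
```python
from h import *
np.set_printoptions(precision=3,suppress=True)
c=cams.get_calibration("wrist");print(c)
# check choice: crop of rack from scene
o,p,d,cc=grab("scene")
a=cv2.resize(p[150:270,200:350],None,fx=4,fy=4,interpolation=cv2.INTER_CUBIC);save(a,"pics/crop.png")
```

```text
{'mtx': array([[297.744,   0.   , 321.692],
       [  0.   , 297.744, 201.115],
       [  0.   ,   0.   ,   1.   ]]), 'hand_eye': array([[ 0.001, -0.967, -0.256,  0.072],
       [ 1.   ,  0.001, -0.   ,  0.001],
       [ 0.   , -0.256,  0.967, -0.171],
       [ 0.   ,  0.   ,  0.   ,  1.   ]])}
```

View pics/crop.png

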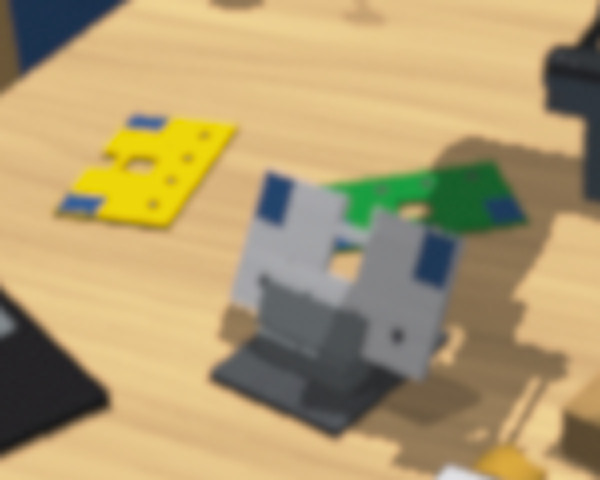

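The choice is the aluminium plate in the rack at scene pixel (285,212). The look-alikes are the yellow plate at (237,190) and the green one at (305,200), both flat on the bench. The crop shows a grey body with blue patches, so I'm moving in to look closer.

drive_tool(commands=[{"ty":-50,"tz":15,"grip":1},{"ty":-100,"tz":30},{"ty":-150,"tz":45},{"ty":-190,"tz":60},{"ty":-190,"tz":60},{"ty":-190,"tz":60},{"ty":-190,"tz":60}])

```text
invalid input at $.commands[0]: expected keys tx, ty, tz, wx, wy, wz, grip
```

```bash
cat >> h.py <<'E'
from scipy.spatial.transform import Rotation as Rn
def wworld(o,c,uv,depth):
    H=np.array(c["hand_eye"]);X=rays(c,uv,depth)@H[:3,:3].T+H[:3,3]
    return X@Rn.from_euler("xyz",o["tcp_rot"]).as_matrix().T+o["tcp_pos"]
def cloud(o,c,d):
    v,u=np.nonzero(d>0);return np.c_[u,v],wworld(o,c,np.c_[u,v],d[v,u])
E
python3 - <<'E'
from h import *
np.set_printoptions(precision=4,suppress=True)
o,p,d,c=grab("wrist");save(p,"pics/w1.png");np.savez("w1.npz",p=p,d=d);print(o["tcp_pos"],o["tcp_rot"],o["clock"])
for t in("plate","grip_left","grip_right","rack"):
    for r in cams.place_of("wrist",t)[:3]:
        m=med(d,r["uv"]);print(t,np.array(r["uv"]),round(r["confidence"],2),wworld(o,c,r["uv"],m)[0])
E
```

```text
[ 0.575 -0.     0.214] [3.1415 0.     1.5708] 1.25
rack [197.8 176.8] 0.59 [0.4205 0.0055 0.0159]
```

View pics/w1.png

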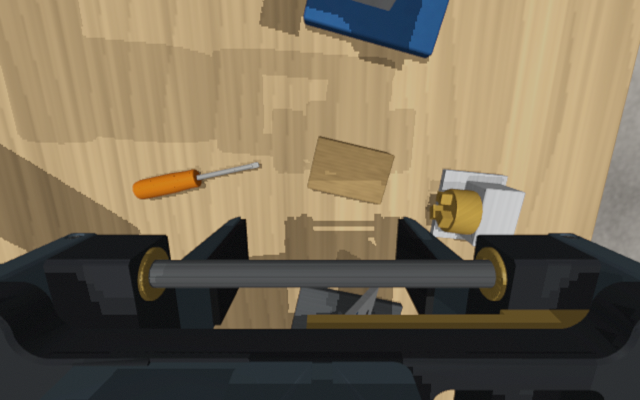

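The first move was refused because every key is required. This picture is from the start pose: carton (350,170), driver (195,180), chuck (475,205), and the gripper hides rows below about 230.

drive_tool(commands=[{"tx":0,"ty":-60,"tz":25,"wx":0,"wy":0,"wz":0,"grip":1},{"tx":0,"ty":-120,"tz":50,"wx":0,"wy":0,"wz":0,"grip":1},{"tx":0,"ty":-180,"tz":75,"wx":0,"wy":0,"wz":0,"grip":1},{"tx":0,"ty":-240,"tz":100,"wx":0,"wy":0,"wz":0,"grip":1},{"tx":0,"ty":-310,"tz":100,"wx":0,"wy":0,"wz":0,"grip":1},{"tx":0,"ty":-310,"tz":100,"wx":0,"wy":0,"wz":0,"grip":1},{"tx":0,"ty":-310,"tz":100,"wx":0,"wy":0,"wz":0,"grip":1},{"tx":0,"ty":-310,"tz":100,"wx":0,"wy":0,"wz":0,"grip":1}])

```text
clock: 2.5
tcp_pos: [0.5751, -0.3083, 0.3138]
tcp_rot: [-3.141, -0.001, 1.572]
wrist_force: [-0.2, 0.4, -0.1]
finger_gap: 0.0913
finger_force: 0.0
```

Run:
```python
from h import *
np.set_printoptions(precision=4,suppress=True)
o,p,d,c=grab("wrist");save(p,"pics/w2.png");np.savez("w2.npz",p=p,d=d,o=o);print(o["tcp_pos"],o["tcp_rot"],o["clock"])
for t in("plate","grip_left","grip_right","rack"):
    for r in cams.place_of("wrist",t)[:3]:
        m=med(d,r["uv"]);print(t,np.array(r["uv"]),round(r["confidence"],2),wworld(o,c,r["uv"],m)[0])
```

```text
[ 0.5751 -0.3083  0.3138] [-3.1413 -0.0012  1.5723] 2.5
plate [328.5 105.3] 0.88 [ 0.5839 -0.2168  0.1185]
plate [203.1 129.3] 0.66 [ 0.3913 -0.247   0.0087]
plate [227.8 300.9] 0.57 [ 0.5306 -0.3207  0.3573]
grip_left [338.   29.1] 0.9 [ 0.5929 -0.1409  0.1345]
grip_left [241.  161.1] 0.69 [ 0.4471 -0.2963  0.0091]
grip_right [273. 299.] 0.89 [ 0.4885 -0.5455  0.009 ]
grip_right [172.   80.5] 0.87 [ 0.3519 -0.1762  0.009 ]
grip_right [330.4 104.6] 0.74 [ 0.5861 -0.216   0.1177]
rack [338.5 117.6] 0.68 [ 0.5978 -0.2301  0.0827]
```

View pics/w2.png

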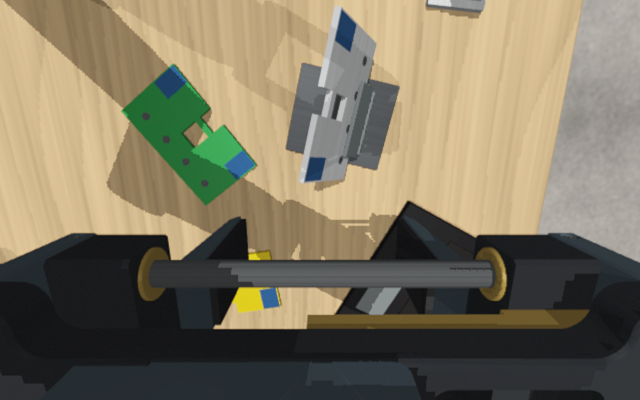

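The rack plate spans (340,8) to (302,182), with blue patches at (346,30) and (315,168). Next I fit its pose from depth.

```bash
cat > fitplate.py <<'E'
from h import *
from scipy.optimize import least_squares
np.set_printoptions(precision=4,suppress=True)
z=np.load("w2.npz",allow_pickle=True);p,d,o=z["p"],z["d"],z["o"].item();c=cams.get_calibration("wrist")
uv,X=cloud(o,c,d)
m=(uv[:,0]>285)&(uv[:,0]<405)&(uv[:,1]<195)&(X[:,2]>0.02);uv,X=uv[m],X[m]
rng=np.random.default_rng(0);best=None
for _ in range(500):
    a,b,e=X[rng.choice(len(X),3,False)];n=np.cross(b-a,e-a);n/=np.linalg.norm(n)+1e-12
    if abs(abs(n[2])-.5)>.15: continue
    k=abs((X-a)@n)<.002
    if best is None or k.sum()>best.sum(): best=k
P=X[best]
for _ in range(3):
    q=P.mean(0);n=np.linalg.svd(P-q,full_matrices=False)[2][2];P=X[abs((X-q)@n)<.002]
n*=np.sign(n[2]);uvp=uv[abs((X-q)@n)<.002]
# blue patches in-plane
col=p[uvp[:,1],uvp[:,0]].astype(int);bl=col[:,2]>col[:,0]+40
B=P[bl];s=B[:,1]>-.21;b1,b2=B[s].mean(0),B[~s].mean(0)
y=b1-b2;L=np.linalg.norm(y);y-=n*(y@n);y/=np.linalg.norm(y);x=n;zz=np.cross(x,y)
print("n",n,"lean",np.degrees(np.arccos(zz[2])),"patch dist",L,"inl",len(P),bl.sum())
w=(P-q)@np.c_[y,zz];print("y pct",np.percentile(w[:,0],[0,.5,99.5,100]),"z pct",np.percentile(w[:,1],[0,1,99,99.7,100]))
yc=(np.percentile(w[:,0],.3)+np.percentile(w[:,0],99.7))/2;zt=np.percentile(w[:,1],99.7)
O=q+y*yc+zz*(zt-.031)-n*.004
print("O edges",O,"O patches",(b1+b2)/2-zz*.016-n*.004)
R=np.c_[x,y,zz];print(R);print("yaw y",np.degrees(np.arctan2(-y[0],y[1])),"y tilt",y[2])
for sgn in(1,-1): print("grip",sgn,O+R@[0,.078*sgn,.016])
np.savez("plate.npz",R=R,O=O)
E
python3 fitplate.py
```

```text
n [ 0.8447 -0.189   0.5007] lean 30.047061232965245 patch dist 0.1561696755970136 inl 5722 820
y pct [-0.1029 -0.1019  0.0865  0.0875] z pct [-0.0681 -0.064   0.0439  0.0444  0.0457]
O edges [ 0.5857 -0.2162  0.11  ] O patches [ 0.5892 -0.2162  0.1047]
[[ 0.8447  0.2185 -0.4886]
 [-0.189   0.9758  0.1096]
 [ 0.5007 -0.0002  0.8656]]
yaw y -12.620017355589136 y tilt -0.00018652164536145217
grip 1 [ 0.5949 -0.1383  0.1239]
grip -1 [ 0.5608 -0.2905  0.1239]
```

Run:
```python
from h import *
np.set_printoptions(precision=4,suppress=True)
z=np.load("plate.npz");R,O=z["R"],z["O"];o=readout.get_obs()
Rt=np.c_[R[:,1],R[:,0],-R[:,2]];Rn0=Rn.from_euler("xyz",o["tcp_rot"]).as_matrix()
print("turn",Rn.from_matrix(Rt@Rn0.T).as_rotvec(),"deg",np.degrees(np.linalg.norm(Rn.from_matrix(Rt@Rn0.T).as_rotvec())))
g=O+R@[0,-.078,.016]; t=g+Rt[:,2]*.019
print("shift pre90",1e3*(t-Rt[:,2]*.09-o["tcp_pos"]),"shift grasp",1e3*(t-o["tcp_pos"]),"zaxis*60",R[:,2]*60)
```

```text
turn [-0.0575 -0.522  -0.2167] deg 32.55006940755637
shift pre90 [ -49.1339   26.0126 -128.9168] shift grasp [  -5.1618   16.1527 -206.8221] zaxis*60 [-29.3147   6.5733  51.9369]
```

drive_tool(commands=[{"tx":-15,"ty":8,"tz":-20,"wx":-0.014,"wy":-0.13,"wz":-0.054,"grip":1},{"tx":-30,"ty":15,"tz":-40,"wx":-0.028,"wy":-0.26,"wz":-0.108,"grip":1},{"tx":-45,"ty":22,"tz":-70,"wx":-0.043,"wy":-0.39,"wz":-0.162,"grip":1},{"tx":-49,"ty":26,"tz":-100,"wx":-0.0575,"wy":-0.522,"wz":-0.2167,"grip":1},{"tx":-49,"ty":26,"tz":-129,"wx":-0.0575,"wy":-0.522,"wz":-0.2167,"grip":1},{"tx":-49,"ty":26,"tz":-129,"wx":-0.0575,"wy":-0.522,"wz":-0.2167,"grip":1},{"tx":-49,"ty":26,"tz":-129,"wx":-0.0575,"wy":-0.522,"wz":-0.2167,"grip":1},{"tx":-49,"ty":26,"tz":-129,"wx":-0.0575,"wy":-0.522,"wz":-0.2167,"grip":1}])

```text
clock: 3.75
tcp_pos: [0.5274, -0.2846, 0.1869]
tcp_rot: [2.614, 0.001, 1.35]
wrist_force: [-0.7, 0.7, 0.4]
finger_gap: 0.0911
finger_force: 0.0
```

Run:
```python
from h import *
np.set_printoptions(precision=4,suppress=True)
o,p,d,c=grab("wrist");save(p,"pics/w3.png");np.savez("w3.npz",p=p,d=d,o=o);print(o["tcp_pos"],o["tcp_rot"],o["clock"])
z=np.load("plate.npz");R,O=z["R"],z["O"];Rw=Rn.from_euler("xyz",o["tcp_rot"]).as_matrix()
# express cloud in plate frame
uv,X=cloud(o,c,d);Y=(X-O)@R
k=(abs(Y[:,0])<.012)&(abs(Y[:,1])<.11)&(Y[:,2]>-.06)&(Y[:,2]<.05)
Y,u=Y[k],uv[k];print(len(Y),"x",np.percentile(Y[:,0],[1,50,99]),"y",np.percentile(Y[:,1],[0.3,99.7]),"z",np.percentile(Y[:,2],[1,50,99.5]))
t=Y[:,2]>np.percentile(Y[:,2],99.5)-.003;print("top x",np.percentile(Y[t,0],[2,50,98]),"tilt top z vs y",np.polyfit(Y[t,1],Y[t,2],1))
T=O+R@[0,-.078,.016]-R[:,2]*.019;print("to grasp mm",1e3*(T-o["tcp_pos"]),"ang err",Rn.from_matrix(np.c_[R[:,1],R[:,0],-R[:,2]]@Rw.T).as_rotvec())
```

```text
[ 0.5274 -0.2846  0.1869] [2.6143 0.0007 1.3497] 3.75
3609 x [-0.0099  0.0001  0.0118] y [-0.0932  0.0719] z [-0.0524  0.0291  0.0315]
top x [-0.004  -0.      0.0038] tilt top z vs y [0.0008 0.0298]
to grasp mm [ 42.6528  -7.9661 -79.4813] ang err [0.0011 0.0027 0.0008]
```

View pics/w3.png

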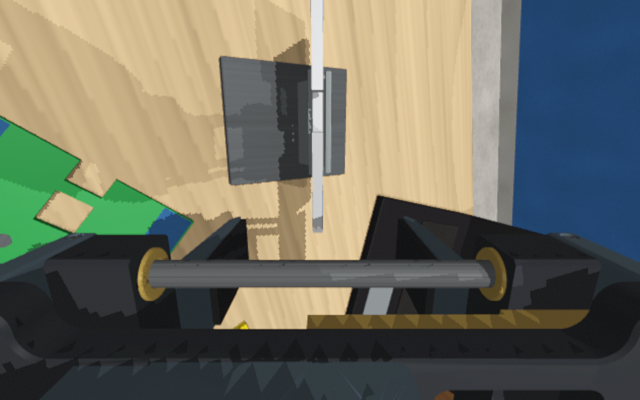

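The plate's top edge is seen end-on from (318,0) to (318,232), centred between the fingers and in line with the fit. I'm going in to grip it.

drive_tool(commands=[{"tx":14,"ty":-3,"tz":-27,"wx":0,"wy":0,"wz":0,"grip":1},{"tx":29,"ty":-5,"tz":-53,"wx":0,"wy":0,"wz":0,"grip":1},{"tx":43,"ty":-8,"tz":-80,"wx":0,"wy":0,"wz":0,"grip":1},{"tx":43,"ty":-8,"tz":-80,"wx":0,"wy":0,"wz":0,"grip":1},{"tx":43,"ty":-8,"tz":-80,"wx":0,"wy":0,"wz":0,"grip":0},{"tx":43,"ty":-8,"tz":-80,"wx":0,"wy":0,"wz":0,"grip":0},{"tx":43,"ty":-8,"tz":-80,"wx":0,"wy":0,"wz":0,"grip":0},{"tx":43,"ty":-8,"tz":-80,"wx":0,"wy":0,"wz":0,"grip":0},{"tx":43,"ty":-8,"tz":-80,"wx":0,"wy":0,"wz":0,"grip":0},{"tx":43,"ty":-8,"tz":-80,"wx":0,"wy":0,"wz":0,"grip":0}], squeeze=55)

```text
clock: 5.05
tcp_pos: [0.569, -0.292, 0.105]
tcp_rot: [2.617, -0.001, 1.349]
wrist_force: [0.2, 0.3, -0.3]
finger_gap: 0.0338
finger_force: 0.0
```

drive_tool(commands=[{"tx":0,"ty":0,"tz":0,"wx":0,"wy":0,"wz":0,"grip":0},{"tx":0,"ty":0,"tz":0,"wx":0,"wy":0,"wz":0,"grip":0},{"tx":0,"ty":0,"tz":0,"wx":0,"wy":0,"wz":0,"grip":0},{"tx":0,"ty":0,"tz":0,"wx":0,"wy":0,"wz":0,"grip":0},{"tx":0,"ty":0,"tz":0,"wx":0,"wy":0,"wz":0,"grip":0},{"tx":0,"ty":0,"tz":0,"wx":0,"wy":0,"wz":0,"grip":0}])

```text
clock: 5.8
tcp_pos: [0.5698, -0.2924, 0.1055]
tcp_rot: [2.616, 0.0, 1.349]
wrist_force: [5.2, -0.1, -1.5]
finger_gap: 0.0078
finger_force: 55.0
```

drive_tool(commands=[{"tx":-5,"ty":1,"tz":9,"wx":0,"wy":0,"wz":0,"grip":0},{"tx":-10,"ty":2,"tz":17,"wx":0,"wy":0,"wz":0,"grip":0},{"tx":-15,"ty":3,"tz":26,"wx":0,"wy":0,"wz":0,"grip":0},{"tx":-20,"ty":4.5,"tz":35,"wx":0,"wy":0,"wz":0,"grip":0},{"tx":-25,"ty":5.5,"tz":43,"wx":0,"wy":0,"wz":0,"grip":0},{"tx":-29,"ty":6.5,"tz":52,"wx":0,"wy":0,"wz":0,"grip":0},{"tx":-39,"ty":9,"tz":70,"wx":0,"wy":0,"wz":0,"grip":0},{"tx":-49,"ty":11,"tz":87,"wx":0,"wy":0,"wz":0,"grip":0},{"tx":-55,"ty":12,"tz":110,"wx":0,"wy":0,"wz":0,"grip":0},{"tx":-60,"ty":13,"tz":140,"wx":0,"wy":0,"wz":0,"grip":0},{"tx":-60,"ty":13,"tz":160,"wx":0,"wy":0,"wz":0,"grip":0},{"tx":-60,"ty":13,"tz":160,"wx":0,"wy":0,"wz":0,"grip":0},{"tx":-60,"ty":13,"tz":160,"wx":0,"wy":0,"wz":0,"grip":0}])

```text
clock: 7.42
tcp_pos: [0.5079, -0.2783, 0.2632]
tcp_rot: [2.621, -0.002, 1.35]
wrist_force: [-0.2, 0.2, -3.0]
finger_gap: 0.0075
finger_force: 55.0
```

drive_tool(commands=[{"tx":-8,"ty":40,"tz":10,"wx":0.01,"wy":0.087,"wz":0.036,"grip":0},{"tx":-16,"ty":90,"tz":10,"wx":0.02,"wy":0.174,"wz":0.072,"grip":0},{"tx":-26,"ty":140,"tz":10,"wx":0.029,"wy":0.26,"wz":0.108,"grip":0},{"tx":-36,"ty":190,"tz":10,"wx":0.038,"wy":0.348,"wz":0.144,"grip":0},{"tx":-46,"ty":240,"tz":10,"wx":0.048,"wy":0.435,"wz":0.18,"grip":0},{"tx":-54,"ty":290,"tz":10,"wx":0.0575,"wy":0.522,"wz":0.2167,"grip":0},{"tx":-62,"ty":340,"tz":10,"wx":0.0575,"wy":0.522,"wz":0.2167,"grip":0},{"tx":-70,"ty":390,"tz":10,"wx":0.0575,"wy":0.522,"wz":0.2167,"grip":0},{"tx":-78,"ty":430,"tz":10,"wx":0.0575,"wy":0.522,"wz":0.2167,"grip":0},{"tx":-78,"ty":450,"tz":10,"wx":0.0575,"wy":0.522,"wz":0.2167,"grip":0},{"tx":-78,"ty":450,"tz":10,"wx":0.0575,"wy":0.522,"wz":0.2167,"grip":0},{"tx":-78,"ty":450,"tz":10,"wx":0.0575,"wy":0.522,"wz":0.2167,"grip":0},{"tx":-78,"ty":450,"tz":10,"wx":0.0575,"wy":0.522,"wz":0.2167,"grip":0}])

```text
clock: 9.05
tcp_pos: [0.431, 0.1701, 0.2746]
tcp_rot: [-3.141, 0.0, 1.57]
wrist_force: [0.1, 0.3, -3.4]
finger_gap: 0.0079
finger_force: 55.0
```

Run:
```python
from h import *
np.set_printoptions(precision=4,suppress=True)
o,p,d,c=grab("wrist");save(p,"pics/w4.png");np.savez("w4.npz",p=p,d=d,o=o);print(o["tcp_pos"],o["tcp_rot"],o["clock"])
for t in("peg_root","lip","tooth","stand","plate"):
    for r in cams.place_of("wrist",t)[:2]:
        m=med(d,r["uv"]);print(t,np.array(r["uv"]),round(r["confidence"],2),wworld(o,c,r["uv"],m)[0])
uv,X=cloud(o,c,d);col=p[uv[:,1],uv[:,0]].astype(int)
up=uv[:,1]<225
red=up&(col[:,0]>col[:,1]+80)&(col[:,0]>col[:,2]+80)&(X[:,0]>.45);Q=X[red];print("red",len(Q),Q.min(0),Q.max(0))
for f,nm in((red&(abs(X[:,2]-.176)<.006),"lip/arm lo"),(red&(abs(X[:,2]-.195)<.006),"arm"),(up&(abs(X[:,2]-.182)<.006)&(X[:,0]>.58),"col top")):
    Q=X[f]
    if len(Q)>20: 
        r=cv2.minAreaRect((Q[:,:2]*1000).astype(np.float32));print(nm,len(Q),r,"z",np.percentile(Q[:,2],[5,50,95]))
bl=up&(col[:,2]>col[:,0]+50)&(abs(X[:,2]-.02)<.006);Q=X[bl];print("base",len(Q),cv2.minAreaRect((Q[:,:2]*1000).astype(np.float32)))
```

```text
[0.431  0.1701 0.2746] [-3.141   0.0004  1.5695] 9.05
peg_root [494.6 123.4] 0.8 [0.5726 0.2412 0.1956]
lip [387.1  94. ] 0.66 [0.5243 0.2806 0.0004]
lip [322.6 254.5] 0.22 [0.4326 0.1785 0.3095]
tooth [433.2 110.1] 0.72 [0.527  0.2521 0.1808]
stand [458.9 130.3] 0.56 [0.6083 0.232  0.0523]
plate [320.4 110.5] 0.82 [0.4315 0.2478 0.2883]
plate [321.7 255.7] 0.55 [0.4322 0.1779 0.3096]
red 5975 [ 0.4831  0.2226 -0.0005] [0.6252 0.3296 0.1977]
lip/arm lo 4075 ((547.6080322265625, 250.4638671875), (64.09782409667969, 117.7421646118164), 76.253662109375) z [0.1764 0.1775 0.1788]
arm 1807 ((561.3873291015625, 246.458251953125), (24.21113395690918, 71.08780670166016), 75.74684143066406) z [0.1941 0.1955 0.1967]
col top 6110 ((621.4622802734375, 231.32591247558594), (74.20601654052734, 79.10199737548828), 75.8344497680664) z [0.1801 0.1823 0.1836]
base 3260 ((641.865966796875, 226.17428588867188), (127.54901885986328, 147.50624084472656), 75.57080841064453)
```

View pics/w4.png

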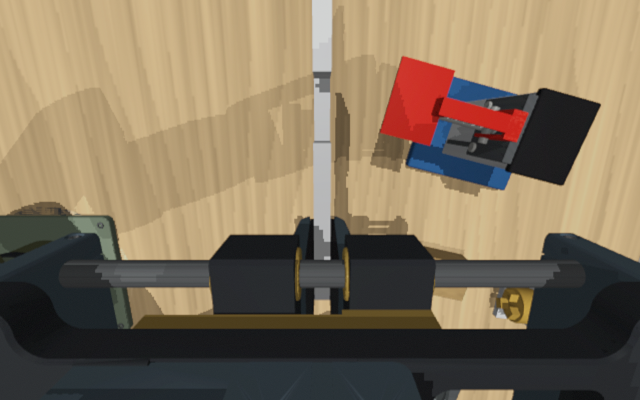

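The held plate runs from (322,0) to (322,230) edge-on, with its notch at (322,75–140). The flap lip is at (417,100), the arm at (490,118) and the column top at (555,137). Next I measure how the plate sits in the hand and work out the moves.

```bash
cat > plan.py <<'E'
from h import *
import sys
np.set_printoptions(precision=4,suppress=True)
PR=np.array([.5992,.2369,.150]);yw=np.radians(-14.2);RS=Rn.from_euler("z",yw).as_matrix()
def held(f):
    z=np.load(f,allow_pickle=True);p,d,o=z["p"],z["d"],z["o"].item();c=cams.get_calibration("wrist")
    uv,X=cloud(o,c,d);Rw=Rn.from_euler("xyz",o["tcp_rot"]).as_matrix();T=(X-o["tcp_pos"])@Rw  # tool: x=plate y,y=plate x,z=-plate z
    col=p[uv[:,1],uv[:,0]].astype(int)
    k=(uv[:,1]<225)&(abs(T[:,1])<.02)&(T[:,0]>.02)&(T[:,0]<.19)&(T[:,2]>-.05)&(T[:,2]<.0)&(col.max(1)-col.min(1)<60)
    T=T[k];t=T[T[:,2]<-.022];b=T[T[:,2]>=-.022]
    print("top n",len(t),"z vs x",np.polyfit(t[:,0],t[:,2],1),"at78",np.polyval(np.polyfit(t[:,0],t[:,2],1),.078))
    print("y: pct",np.percentile(t[:,1],[2,50,98]),"slope",np.polyfit(t[:,0],t[:,1],1))
    print("notch x edges",b[:,0].min(),b[:,0].max(),"z",np.median(b[:,2]),"end",np.percentile(t[:,0],[.5,99.5]))
if __name__=="__main__":
    held("w4.npz")
E
python3 plan.py
```

```text
top n 2914 z vs x [ 0.0066 -0.035 ] at78 -0.03450377321569082
y: pct [-0.003   0.0008  0.0049] slope [-0.0009  0.001 ]
notch x edges 0.06273709039468646 0.09299689755699177 z -0.013795542366739183 end [0.0248 0.1194]
```

```bash
cat >> plan.py <<'E'
    o=readout.get_obs();Rt=np.c_[RS[:,1],RS[:,0],-RS[:,2]];ot=np.array([.0779,.001,-.0035])
    print("turn",Rn.from_matrix(Rt@Rn.from_euler("xyz",o["tcp_rot"]).as_matrix().T).as_rotvec())
    for w in((-150,0,60),(-145,0,-16),(-99,0,-16),(-99,0,14),(-32,0,14)):
        print(w,1e3*(PR+RS@(np.array(w)/1e3)-Rt@ot-o["tcp_pos"]),PR+RS@(np.array(w)/1e3)-Rt@ot)
    print("x axis",RS[:,0])
E
python3 plan.py | tail -7
```

```text
turn [-0.      0.0002 -0.2472]
(-150, 0, 60) [  2.6217  27.7312 -68.5323] [0.4337 0.1984 0.2065]
(-145, 0, -16) [   7.4689   26.5046 -144.5323] [0.4386 0.1972 0.1305]
(-99, 0, -16) [  52.0634   15.2205 -144.5323] [0.4831 0.1859 0.1305]
(-99, 0, 14) [  52.0634   15.2205 -114.5323] [0.4831 0.1859 0.1605]
(-32, 0, 14) [ 117.0162   -1.2151 -114.5323] [0.5481 0.1695 0.1605]
x axis [ 0.9694 -0.2453 -0.    ]
```

drive_tool(commands=[{"tx":1,"ty":14,"tz":-15,"wx":0,"wy":0,"wz":-0.125,"grip":0},{"tx":3,"ty":28,"tz":-35,"wx":0,"wy":0,"wz":-0.247,"grip":0},{"tx":4,"ty":27,"tz":-70,"wx":0,"wy":0,"wz":-0.247,"grip":0},{"tx":6,"ty":27,"tz":-105,"wx":0,"wy":0,"wz":-0.247,"grip":0},{"tx":7,"ty":26.5,"tz":-135,"wx":0,"wy":0,"wz":-0.247,"grip":0},{"tx":7.5,"ty":26.5,"tz":-144.5,"wx":0,"wy":0,"wz":-0.247,"grip":0},{"tx":7.5,"ty":26.5,"tz":-144.5,"wx":0,"wy":0,"wz":-0.247,"grip":0},{"tx":19,"ty":23.5,"tz":-144.5,"wx":0,"wy":0,"wz":-0.247,"grip":0},{"tx":30,"ty":21,"tz":-144.5,"wx":0,"wy":0,"wz":-0.247,"grip":0},{"tx":41,"ty":18,"tz":-144.5,"wx":0,"wy":0,"wz":-0.247,"grip":0},{"tx":52,"ty":15,"tz":-144.5,"wx":0,"wy":0,"wz":-0.247,"grip":0},{"tx":52,"ty":15,"tz":-144.5,"wx":0,"wy":0,"wz":-0.247,"grip":0},{"tx":52,"ty":15,"tz":-144.5,"wx":0,"wy":0,"wz":-0.247,"grip":0}])

```text
clock: 10.98
tcp_pos: [0.4827, 0.1859, 0.1303]
tcp_rot: [-3.141, 0.0, 1.324]
wrist_force: [1.0, -0.3, -2.9]
finger_gap: 0.0078
finger_force: 55.0
```

```bash
cat > chk.py <<'E'
from plan import *
import sys
o,p,d,c=grab("wrist");save(p,f"pics/{sys.argv[1]}.png");np.savez(sys.argv[1]+".npz",p=p,d=d,o=o)
Rw=Rn.from_euler("xyz",o["tcp_rot"]).as_matrix()
print("t",o["clock"],"plate in peg mm",1e3*(RS.T@(o["tcp_pos"]+Rw@[.0779,.001,-.0035]-PR)),"F peg",RS.T@o["wrist_force"],"rot",o["tcp_rot"],"gap",o["finger_gap"])
uv,X=cloud(o,c,d);col=p[uv[:,1],uv[:,0]].astype(int);Y=(X-PR)@RS*1e3
red=(uv[:,1]<225)&(col[:,0]>col[:,1]+80)&(col[:,0]>col[:,2]+80)&(abs(Y[:,1])<45)&(Y[:,0]>-130)&(Y[:,0]<10)&(Y[:,2]>10);Q=Y[red]
l=Q[(abs(Q[:,1])>12)&(Q[:,0]<-50)]
if len(l): print("red n",len(Q),"x",np.percentile(Q[:,0],[.5,99.5]),"y",np.percentile(l[:,1],[.5,99.5]),"lip x",np.percentile(l[:,0],[1,99]),"lip slope,z(-90)",np.polyfit(l[:,0]+90,l[:,2],1))
E
python3 chk.py w5
```

```text
t 10.975 plate in peg mm [-99.5188  -0.153  -16.2679] F peg [ 1.0243 -0.0968 -2.9476] rot [-3.1408  0.0004  1.3236] gap 0.007756547835458511
red n 29826 x [-111.2806   -3.8838] y [-31.5405  31.857 ] lip x [-111.1701  -66.2049] lip slope,z(-90) [-0.0009 27.5086]
```

drive_tool(commands=[{"tx":0,"ty":0,"tz":5,"wx":0,"wy":0,"wz":0,"grip":0},{"tx":0,"ty":0,"tz":10,"wx":0,"wy":0,"wz":0,"grip":0},{"tx":0,"ty":0,"tz":15,"wx":0,"wy":0,"wz":0,"grip":0},{"tx":0,"ty":0,"tz":20,"wx":0,"wy":0,"wz":0,"grip":0},{"tx":0,"ty":0,"tz":25,"wx":0,"wy":0,"wz":0,"grip":0},{"tx":0,"ty":0,"tz":30,"wx":0,"wy":0,"wz":0,"grip":0},{"tx":0,"ty":0,"tz":30.5,"wx":0,"wy":0,"wz":0,"grip":0},{"tx":0,"ty":0,"tz":30.5,"wx":0,"wy":0,"wz":0,"grip":0}])

```text
clock: 12.02
tcp_pos: [0.4829, 0.1861, 0.1609]
tcp_rot: [-3.141, -0.0, 1.324]
wrist_force: [-0.3, 0.7, -3.3]
finger_gap: 0.0076
finger_force: 55.0
```

```bash
python3 chk.py w6
```

```text
t 12.025 plate in peg mm [-99.3735   0.0708  14.4536] F peg [-0.4284  0.584  -3.2612] rot [-3.1414 -0.0001  1.3238] gap 0.007635325692169281
red n 21639 x [-103.2405    5.0659] y [-31.5458  31.8811] lip x [-103.0722  -58.9465] lip slope,z(-90) [-0.2509 48.3642]
```

drive_tool(commands=[{"tx":4.9,"ty":-1.2,"tz":0,"wx":0,"wy":0,"wz":0,"grip":0},{"tx":9.7,"ty":-2.5,"tz":0,"wx":0,"wy":0,"wz":0,"grip":0},{"tx":14.5,"ty":-3.7,"tz":0,"wx":0,"wy":0,"wz":0,"grip":0},{"tx":19.4,"ty":-4.9,"tz":0,"wx":0,"wy":0,"wz":0,"grip":0},{"tx":24.2,"ty":-6.1,"tz":0,"wx":0,"wy":0,"wz":0,"grip":0},{"tx":29.1,"ty":-7.4,"tz":0,"wx":0,"wy":0,"wz":0,"grip":0},{"tx":29.1,"ty":-7.4,"tz":0,"wx":0,"wy":0,"wz":0,"grip":0}])

```text
clock: 12.95
tcp_pos: [0.5127, 0.1785, 0.1609]
tcp_rot: [3.141, -0.0, 1.323]
wrist_force: [0.3, -0.4, -3.2]
finger_gap: 0.008
finger_force: 55.0
```

```bash
python3 chk.py w7
```

```text
t 12.95 plate in peg mm [-68.5411   0.034   14.4323] F peg [ 0.3734 -0.3268 -3.2487] rot [ 3.1409 -0.0001  1.3235] gap 0.008030658093134017
red n 23777 x [-97.0763   8.7422] y [-31.5274  31.8722] lip x [-96.9197 -54.613 ] lip slope,z(-90) [-0.3774 59.3647]
```

Going well. I'll continue 37 mm to x −32.

drive_tool(commands=[{"tx":4.9,"ty":-1.2,"tz":0,"wx":0,"wy":0,"wz":0,"grip":0},{"tx":9.7,"ty":-2.5,"tz":0,"wx":0,"wy":0,"wz":0,"grip":0},{"tx":14.5,"ty":-3.7,"tz":0,"wx":0,"wy":0,"wz":0,"grip":0},{"tx":19.4,"ty":-4.9,"tz":0,"wx":0,"wy":0,"wz":0,"grip":0},{"tx":24.2,"ty":-6.1,"tz":0,"wx":0,"wy":0,"wz":0,"grip":0},{"tx":29.1,"ty":-7.4,"tz":0,"wx":0,"wy":0,"wz":0,"grip":0},{"tx":34,"ty":-8.6,"tz":0,"wx":0,"wy":0,"wz":0,"grip":0},{"tx":35.5,"ty":-9,"tz":0,"wx":0,"wy":0,"wz":0,"grip":0},{"tx":35.5,"ty":-9,"tz":0,"wx":0,"wy":0,"wz":0,"grip":0},{"tx":35.5,"ty":-9,"tz":0,"wx":0,"wy":0,"wz":0,"grip":0},{"tx":35.5,"ty":-9,"tz":0,"wx":0,"wy":0,"wz":0,"grip":0}])

```text
clock: 14.38
tcp_pos: [0.5475, 0.1696, 0.161]
tcp_rot: [3.142, 0.0, 1.324]
wrist_force: [-0.4, -0.2, -2.9]
finger_gap: 0.008
finger_force: 55.0
```

```bash
python3 chk.py w8
```

```text
t 14.375 plate in peg mm [-32.741    0.0097  14.4915] F peg [-0.2794 -0.3258 -2.9499] rot [3.1416 0.     1.3239] gap 0.008010641354332083
red n 17569 x [-111.3482   -4.0835] y [-31.5891  31.5766] lip x [-111.2466  -65.8733] lip slope,z(-90) [-0.0008 27.5108]
```

drive_tool(commands=[{"tx":0,"ty":0,"tz":-2.5,"wx":0,"wy":0,"wz":0,"grip":0},{"tx":0,"ty":0,"tz":-5,"wx":0,"wy":0,"wz":0,"grip":0},{"tx":0,"ty":0,"tz":-7,"wx":0,"wy":0,"wz":0,"grip":0},{"tx":0,"ty":0,"tz":-7.5,"wx":0,"wy":0,"wz":0,"grip":0},{"tx":0,"ty":0,"tz":-7.5,"wx":0,"wy":0,"wz":0,"grip":0},{"tx":0,"ty":0,"tz":-7.5,"wx":0,"wy":0,"wz":0,"grip":0}])

```text
clock: 15.18
tcp_pos: [0.5477, 0.1696, 0.1536]
tcp_rot: [3.141, -0.0, 1.324]
wrist_force: [0.1, -0.4, -3.1]
finger_gap: 0.0074
finger_force: 55.0
```

drive_tool(commands=[{"tx":0,"ty":0,"tz":-0.4,"wx":0,"wy":0,"wz":0,"grip":0},{"tx":0,"ty":0,"tz":-0.4,"wx":0,"wy":0,"wz":0,"grip":0},{"tx":0,"ty":0,"tz":-0.4,"wx":0,"wy":0,"wz":0,"grip":0}])

```text
clock: 15.55
tcp_pos: [0.5476, 0.1696, 0.1531]
tcp_rot: [3.141, 0.0, 1.324]
wrist_force: [0.1, -0.1, -2.8]
finger_gap: 0.0079
finger_force: 55.0
```

drive_tool(commands=[{"tx":0,"ty":0,"tz":-0.3,"wx":0,"wy":0,"wz":0,"grip":0},{"tx":0,"ty":0,"tz":-0.3,"wx":0,"wy":0,"wz":0,"grip":0},{"tx":0,"ty":0,"tz":-0.3,"wx":0,"wy":0,"wz":0,"grip":0}])

```text
clock: 15.92
tcp_pos: [0.5476, 0.1696, 0.1528]
tcp_rot: [3.141, -0.0, 1.324]
wrist_force: [-0.3, -0.6, -2.6]
finger_gap: 0.0074
finger_force: 55.0
```

drive_tool(commands=[{"tx":0,"ty":0,"tz":-0.4,"wx":0,"wy":0,"wz":0,"grip":0},{"tx":0,"ty":0,"tz":-0.4,"wx":0,"wy":0,"wz":0,"grip":0},{"tx":0,"ty":0,"tz":-0.4,"wx":0,"wy":0,"wz":0,"grip":0}])

```text
clock: 16.3
tcp_pos: [0.5477, 0.1696, 0.1526]
tcp_rot: [3.141, -0.0, 1.324]
wrist_force: [-1.0, -0.5, -0.8]
finger_gap: 0.0075
finger_force: 55.0
```

drive_tool(commands=[{"tx":0,"ty":0,"tz":-0.4,"wx":0,"wy":0,"wz":0,"grip":0},{"tx":0,"ty":0,"tz":-0.4,"wx":0,"wy":0,"wz":0,"grip":0},{"tx":0,"ty":0,"tz":-0.4,"wx":0,"wy":0,"wz":0,"grip":0}])

```text
clock: 16.68
tcp_pos: [0.5477, 0.1696, 0.1524]
tcp_rot: [3.141, -0.0, 1.324]
wrist_force: [-1.8, -2.6, 2.6]
finger_gap: 0.0077
finger_force: 55.0
```

drive_tool(commands=[{"tx":0,"ty":0,"tz":-0.3,"wx":0,"wy":0,"wz":0,"grip":0},{"tx":0,"ty":0,"tz":-0.3,"wx":0,"wy":0,"wz":0,"grip":0},{"tx":0,"ty":0,"tz":-0.3,"wx":0,"wy":0,"wz":0,"grip":0}])

```text
clock: 17.05
tcp_pos: [0.5478, 0.1696, 0.1523]
tcp_rot: [3.141, -0.0, 1.324]
wrist_force: [-2.2, -1.8, 4.4]
finger_gap: 0.0081
finger_force: 55.0
```

drive_tool(commands=[{"tx":0,"ty":0,"tz":0.7,"wx":0,"wy":0,"wz":0,"grip":0},{"tx":-4.8,"ty":1.2,"tz":0.7,"wx":0,"wy":0,"wz":0,"grip":0},{"tx":-9.7,"ty":2.5,"tz":0.7,"wx":0,"wy":0,"wz":0,"grip":0},{"tx":-14.5,"ty":3.7,"tz":0.7,"wx":0,"wy":0,"wz":0,"grip":0},{"tx":-19.4,"ty":4.9,"tz":0.7,"wx":0,"wy":0,"wz":0,"grip":0},{"tx":-24.2,"ty":6.1,"tz":0.7,"wx":0,"wy":0,"wz":0,"grip":0},{"tx":-24.2,"ty":6.1,"tz":0.7,"wx":0,"wy":0,"wz":0,"grip":0},{"tx":-24.2,"ty":6.1,"tz":0.7,"wx":0,"wy":0,"wz":0,"grip":0}])

```text
clock: 18.05
tcp_pos: [0.5224, 0.176, 0.1524]
tcp_rot: [-3.14, 0.0, 1.324]
wrist_force: [-1.0, 1.4, 3.2]
finger_gap: 0.0077
finger_force: 55.0
```

```bash
python3 chk.py w9
```

```text
t 18.05 plate in peg mm [-58.5888   0.0043   5.8966] F peg [-1.3549  1.0956  3.1508] rot [-3.1396  0.0001  1.3242] gap 0.007706241296548721
red n 20276 x [-111.315    -4.0963] y [-31.5702  31.9202] lip x [-111.2101  -66.0471] lip slope,z(-90) [-0.0015 27.5183]
```

drive_tool(commands=[{"tx":0,"ty":0,"tz":0.4,"wx":0,"wy":0,"wz":0,"grip":0},{"tx":-1,"ty":0.25,"tz":0.4,"wx":0,"wy":0,"wz":0,"grip":0},{"tx":-2,"ty":0.5,"tz":0.4,"wx":0,"wy":0,"wz":0,"grip":0},{"tx":-2,"ty":0.5,"tz":0.4,"wx":0,"wy":0,"wz":0,"grip":0}])

```text
clock: 18.6
tcp_pos: [0.522, 0.176, 0.1526]
tcp_rot: [3.14, 0.0, 1.323]
wrist_force: [2.4, 0.2, -0.7]
finger_gap: 0.0074
finger_force: 55.0
```

drive_tool(commands=[{"tx":-0.5,"ty":0.1,"tz":0,"wx":0,"wy":0,"wz":0,"grip":0},{"tx":-0.5,"ty":0.1,"tz":0,"wx":0,"wy":0,"wz":0,"grip":0}])

```text
clock: 18.85
tcp_pos: [0.521, 0.176, 0.1526]
tcp_rot: [3.141, 0.0, 1.324]
wrist_force: [1.6, -0.5, 0.5]
finger_gap: 0.0079
finger_force: 55.0
```

drive_tool(commands=[{"tx":-0.5,"ty":0.1,"tz":0,"wx":0,"wy":0,"wz":0,"grip":0},{"tx":-0.5,"ty":0.1,"tz":0,"wx":0,"wy":0,"wz":0,"grip":0}])

```text
clock: 19.1
tcp_pos: [0.5203, 0.1762, 0.1527]
tcp_rot: [-3.141, 0.0, 1.324]
wrist_force: [1.9, -0.3, -0.1]
finger_gap: 0.0079
finger_force: 55.0
```

drive_tool(commands=[{"tx":-0.6,"ty":0.15,"tz":0,"wx":0,"wy":0,"wz":0,"grip":0},{"tx":-0.6,"ty":0.15,"tz":0,"wx":0,"wy":0,"wz":0,"grip":0}])

```text
clock: 19.35
tcp_pos: [0.5196, 0.1765, 0.1527]
tcp_rot: [-3.141, 0.0, 1.324]
wrist_force: [2.1, -0.5, -0.7]
finger_gap: 0.0078
finger_force: 55.0
```

drive_tool(commands=[{"tx":-0.6,"ty":0.15,"tz":0,"wx":0,"wy":0,"wz":0,"grip":0},{"tx":-0.6,"ty":0.15,"tz":0,"wx":0,"wy":0,"wz":0,"grip":0}])

```text
clock: 19.6
tcp_pos: [0.5193, 0.1766, 0.1527]
tcp_rot: [3.141, 0.0, 1.324]
wrist_force: [2.5, -2.2, -0.5]
finger_gap: 0.0076
finger_force: 55.0
```

drive_tool(commands=[{"tx":-0.5,"ty":0.1,"tz":0,"wx":0,"wy":0,"wz":0,"grip":0},{"tx":-0.5,"ty":0.1,"tz":0,"wx":0,"wy":0,"wz":0,"grip":0}])

```text
clock: 19.85
tcp_pos: [0.5192, 0.1766, 0.1527]
tcp_rot: [3.14, 0.0, 1.324]
wrist_force: [3.6, -0.7, -2.9]
finger_gap: 0.0076
finger_force: 55.0
```

drive_tool(commands=[{"tx":-0.5,"ty":0.1,"tz":0,"wx":0,"wy":0,"wz":0,"grip":0},{"tx":-0.5,"ty":0.1,"tz":0,"wx":0,"wy":0,"wz":0,"grip":0}])

```text
clock: 20.1
tcp_pos: [0.5192, 0.1766, 0.1528]
tcp_rot: [3.139, -0.0, 1.324]
wrist_force: [5.8, -2.5, -3.5]
finger_gap: 0.0079
finger_force: 55.0
```

drive_tool(commands=[{"tx":-0.4,"ty":0.1,"tz":0,"wx":0,"wy":0,"wz":0,"grip":0},{"tx":-0.4,"ty":0.1,"tz":0,"wx":0,"wy":0,"wz":0,"grip":0}])

```text
clock: 20.35
tcp_pos: [0.5191, 0.1766, 0.1527]
tcp_rot: [3.139, -0.0, 1.323]
wrist_force: [5.8, -1.8, -4.3]
finger_gap: 0.008
finger_force: 55.0
```

drive_tool(commands=[{"tx":-0.3,"ty":0.1,"tz":0,"wx":0,"wy":0,"wz":0,"grip":0},{"tx":-0.3,"ty":0.1,"tz":0,"wx":0,"wy":0,"wz":0,"grip":0}])

```text
clock: 20.6
tcp_pos: [0.5191, 0.1766, 0.1528]
tcp_rot: [3.138, -0.0, 1.323]
wrist_force: [7.3, -2.8, -4.8]
finger_gap: 0.0077
finger_force: 55.0
```

drive_tool(commands=[{"tx":-0.4,"ty":0.1,"tz":-0.3,"wx":0,"wy":0,"wz":0,"grip":0},{"tx":-0.4,"ty":0.1,"tz":-0.3,"wx":0,"wy":0,"wz":0,"grip":0}])

```text
clock: 20.85
tcp_pos: [0.5192, 0.1766, 0.1527]
tcp_rot: [3.137, -0.0, 1.323]
wrist_force: [7.7, -2.5, -4.6]
finger_gap: 0.0079
finger_force: 55.0
```

drive_tool(commands=[{"tx":-0.3,"ty":0.1,"tz":-0.2,"wx":0,"wy":0,"wz":0,"grip":0},{"tx":-0.3,"ty":0.1,"tz":-0.2,"wx":0,"wy":0,"wz":0,"grip":0},{"tx":-0.3,"ty":0.1,"tz":-0.2,"wx":0,"wy":0,"wz":0,"grip":0},{"tx":-0.3,"ty":0.1,"tz":-0.2,"wx":0,"wy":0,"wz":0,"grip":0}])

```text
clock: 21.35
tcp_pos: [0.5192, 0.1767, 0.1527]
tcp_rot: [3.136, -0.0, 1.323]
wrist_force: [8.5, -3.6, -4.0]
finger_gap: 0.0076
finger_force: 55.0
```

```bash
python3 chk.py w10
```

```text
t 21.35 plate in peg mm [-61.8647  -0.1265   6.2529] F peg [ 9.1355 -1.3948 -3.9885] rot [ 3.1364 -0.0004  1.3233] gap 0.007558586433486713
red n 20080 x [-111.306   -4.175] y [-31.2674  31.9121] lip x [-111.2185  -66.6425] lip slope,z(-90) [ 0.0007 27.517 ]
```

drive_tool(commands=[{"tx":-0.3,"ty":0.1,"tz":-0.2,"wx":0,"wy":0,"wz":0,"grip":0},{"tx":-0.3,"ty":0.1,"tz":-0.2,"wx":0,"wy":0,"wz":0,"grip":0},{"tx":-0.3,"ty":0.1,"tz":-0.2,"wx":0,"wy":0,"wz":0,"grip":0},{"tx":-0.3,"ty":0.1,"tz":-0.2,"wx":0,"wy":0,"wz":0,"grip":0},{"tx":-0.3,"ty":0.1,"tz":-0.2,"wx":0,"wy":0,"wz":0,"grip":0}])

```text
clock: 22.02
tcp_pos: [0.5192, 0.1767, 0.1527]
tcp_rot: [3.136, -0.001, 1.323]
wrist_force: [8.7, -3.5, -2.9]
finger_gap: 0.0079
finger_force: 55.0
```

drive_tool(commands=[{"tx":2,"ty":-0.5,"tz":0,"wx":0,"wy":0,"wz":0,"grip":0},{"tx":4,"ty":-1,"tz":0,"wx":0,"wy":0,"wz":0,"grip":0},{"tx":9,"ty":-2.2,"tz":0.2,"wx":0,"wy":0,"wz":0,"grip":0},{"tx":14,"ty":-3.4,"tz":0.2,"wx":0,"wy":0,"wz":0,"grip":0},{"tx":18,"ty":-4.5,"tz":0.2,"wx":0,"wy":0,"wz":0,"grip":0},{"tx":18,"ty":-4.5,"tz":0.2,"wx":0,"wy":0,"wz":0,"grip":0},{"tx":18,"ty":-4.5,"tz":0.2,"wx":0,"wy":0,"wz":0,"grip":0}])

```text
clock: 22.9
tcp_pos: [0.5353, 0.1731, 0.1524]
tcp_rot: [3.14, -0.001, 1.323]
wrist_force: [-1.9, 1.3, 3.5]
finger_gap: 0.008
finger_force: 55.0
```

```bash
python3 chk.py w11; python3 -c "
from plan import *
held('w11.npz')"
```

```text
t 22.9 plate in peg mm [-45.3383   0.3379   5.9649] F peg [-2.183   0.7777  3.4798] rot [ 3.14   -0.0009  1.3235] gap 0.008030570229235966
red n 20027 x [-111.3096   -4.2306] y [-31.331   31.8705] lip x [-111.1621  -65.9284] lip slope,z(-90) [-0.0009 27.5291]
top n 2891 z vs x [ 0.0037 -0.0349] at78 -0.034596471530621654
y: pct [-0.003   0.0008  0.0048] slope [-0.001   0.0009]
notch x edges 0.06300865830018967 0.09338353440671966 z -0.013928802833668355 end [0.0249 0.1197]
```

drive_tool(commands=[{"tx":0,"ty":0,"tz":0.4,"wx":0,"wy":0,"wz":0,"grip":0},{"tx":0,"ty":0,"tz":0.4,"wx":0,"wy":0,"wz":0,"grip":0},{"tx":0,"ty":0,"tz":0.4,"wx":0,"wy":0,"wz":0,"grip":0}], squeeze=20)

```text
clock: 23.32
tcp_pos: [0.535, 0.1728, 0.1525]
tcp_rot: [3.141, -0.0, 1.324]
wrist_force: [1.3, 1.3, -0.2]
finger_gap: 0.008
finger_force: 20.0
```

drive_tool(commands=[{"tx":0,"ty":0,"tz":0,"wx":0,"wy":0,"wz":0,"grip":0},{"tx":0,"ty":0,"tz":0,"wx":0,"wy":0,"wz":0,"grip":0},{"tx":0,"ty":0,"tz":0,"wx":0,"wy":0,"wz":0,"grip":0}], squeeze=4)

```text
clock: 23.7
tcp_pos: [0.5345, 0.1728, 0.1526]
tcp_rot: [3.141, 0.0, 1.324]
wrist_force: [2.6, 0.9, -0.2]
finger_gap: 0.0079
finger_force: 4.0
```

drive_tool(commands=[{"tx":0,"ty":0,"tz":0,"wx":0,"wy":0,"wz":0,"grip":0.12},{"tx":0,"ty":0,"tz":0,"wx":0,"wy":0,"wz":0,"grip":0.16},{"tx":0,"ty":0,"tz":0,"wx":0,"wy":0,"wz":0,"grip":0.2},{"tx":0,"ty":0,"tz":0,"wx":0,"wy":0,"wz":0,"grip":0.25},{"tx":0,"ty":0,"tz":0,"wx":0,"wy":0,"wz":0,"grip":0.3},{"tx":0,"ty":0,"tz":0,"wx":0,"wy":0,"wz":0,"grip":0.35},{"tx":0,"ty":0,"tz":0,"wx":0,"wy":0,"wz":0,"grip":0.35},{"tx":0,"ty":0,"tz":0,"wx":0,"wy":0,"wz":0,"grip":0.35}])

```text
clock: 24.7
tcp_pos: [0.5345, 0.1729, 0.1527]
tcp_rot: [3.142, -0.0, 1.324]
wrist_force: [0.1, -0.6, -0.6]
finger_gap: 0.032
finger_force: 0.0
```

```bash
python3 chk.py w12; python3 -c "
from plan import *
held('w12.npz')"
```

```text
t 24.7 plate in peg mm [-46.1014  -0.005    6.168 ] F peg [ 0.2681 -0.587  -0.6124] rot [ 3.1416 -0.      1.3238] gap 0.031982580627078684
red n 20022 x [-111.3273   -4.3025] y [-31.6392  31.864 ] lip x [-111.2143  -65.9703] lip slope,z(-90) [-0.0013 27.523 ]
top n 2907 z vs x [ 0.0046 -0.0348] at78 -0.03446411467520246
y: pct [-0.0026  0.0012  0.0052] slope [0.0011 0.0012]
notch x edges 0.06292410755273589 0.09333678652195403 z -0.013791658859935541 end [0.0249 0.1197]
```

Released: the plate is level and in place. I'll retract straight up and then back.

drive_tool(commands=[{"tx":0,"ty":0,"tz":10,"wx":0,"wy":0,"wz":0,"grip":0.35},{"tx":0,"ty":0,"tz":25,"wx":0,"wy":0,"wz":0,"grip":0.35},{"tx":0,"ty":0,"tz":45,"wx":0,"wy":0,"wz":0,"grip":0.35},{"tx":0,"ty":0,"tz":75,"wx":0,"wy":0,"wz":0,"grip":0.35},{"tx":0,"ty":0,"tz":100,"wx":0,"wy":0,"wz":0,"grip":0.35},{"tx":0,"ty":0,"tz":100,"wx":0,"wy":0,"wz":0,"grip":0.35},{"tx":0,"ty":0,"tz":100,"wx":0,"wy":0,"wz":0,"grip":0.35},{"tx":0,"ty":0,"tz":100,"wx":0,"wy":0,"wz":0,"grip":0.35},{"tx":0,"ty":0,"tz":100,"wx":0,"wy":0,"wz":0,"grip":0.35},{"tx":0,"ty":0,"tz":100,"wx":0,"wy":0,"wz":0,"grip":0.35}])

```text
clock: 26.0
tcp_pos: [0.5344, 0.1728, 0.2522]
tcp_rot: [-3.141, 0.0, 1.324]
wrist_force: [-0.6, -0.6, 0.2]
finger_gap: 0.0323
finger_force: 0.0
```

```bash
cat > pl.py <<'E'
from plan import *
for f in("w13","w14"):
    o,p,d,c=grab("wrist");save(p,f"pics/{f}.png");uv,X=cloud(o,c,d);col=p[uv[:,1],uv[:,0]].astype(int);Y=(X-PR)@RS*1e3
    k=(uv[:,1]<225)&(abs(Y[:,0]+46)<14)&(abs(Y[:,1])<100)&(abs(Y[:,1])>17)&(Y[:,2]>28)&(Y[:,2]<50)&(col.max(1)-col.min(1)<60);Q=Y[k]
    print(o["clock"],len(Q),"x",np.median(Q[:,0]),"y",Q[:,1].min(),Q[:,1].max(),"z fit",np.polyfit(Q[:,1],Q[:,2],1),"x fit",np.polyfit(Q[:,1],Q[:,0],1))
E
python3 pl.py
```

```text
26.0 1920 x -45.87254583513287 y -88.34576643329373 76.75961306952847 z fit [-0.002  37.3463] x fit [ -0.0015 -45.8098]
26.05 1936 x -45.875672243621835 y -88.36582339688638 77.01239963661698 z fit [-0.0023 37.3463] x fit [ -0.001  -45.8758]
```

View pics/w13.png

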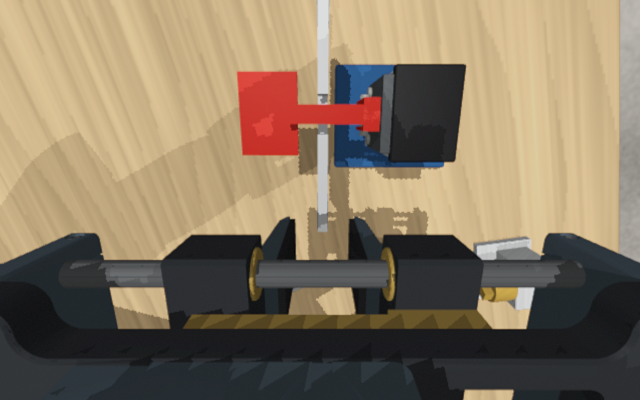

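The plate hangs behind the shut flap. Its edge runs at u=322 between the lip (268,113) and the column (425,113), level and still, and the gripper is clear.

```bash
python3 -c "
from workcell import workorder
print(workorder.job_done())"
```

```text
the job is handed in; nothing more can be done
None
```

The plate is hanging level and still by its eye on the peg behind the shut flap, after a tug of about 9 N against it. The job was handed in at about 26 s with the gripper clear, but no verdict was returned, and I took no last picture to check the carton and screwdriver.

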